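# Rewind and unload the filter-tape cassette

## Task

Rewind the filter tape by turning the sampler's red-knobbed crank clockwise (seen from above) until you feel its steady resistance suddenly drop away, and stop there, within half a turn of the drop. Then lift the cassette with the yellow grip straight out of its well, carry it steadily and set it down upright in the blue tray, without dropping it, and let go. Do not press hard on the sampler's housing, and leave the other things on the bench alone.

Things in the scene. Friction and masses are not known exactly. Their poses are not given: they have to be found in the camera images.
- sampler: white bench-top filter-tape sampler, 200 (x) x 260 (y) x 120 mm high, fixed; origin at the centre of its underside, its blue front faces its own -x. Its flat top carries the crank (axis at y +60 mm) and, at y -80 mm, the cassette's well: 93 x 45 mm, 30 mm deep, long side along x
- crank_axis (a point): point on the crank's upright turning axis, at the top face of the black crank arm, 150 mm above the table (arm 16 mm wide, 8 mm thick, reaching to the knob at any start angle; only the knob stands higher, its top at 187 mm). Winds clockwise from above; at the start anticlockwise is blocked
- crank_knob (a point): centre of the red knob: upright cylinder 22 mm across, 36 mm tall, free to spin on its pin, 45 mm from the crank axis, lower end 1 mm above the arm. Tape drags by steady friction, about 9 N at the knob while turning (3 to 9 N stay on a hand that stops and holds), for 1.2 to 2.4 turns (differs every time, cannot be seen), then lets go within a few degrees: under 1 N
- tail (a joint): turn in rad of the tape-end wheel inside the closed housing, out of sight: 0 until the tape lets go, then 0.003 per radian of further winding (0.0094 at half a turn). That is below the noise of its reading (about 0.01), so the release has to be felt at the crank
- cassette: black cassette, 90 (x) x 42 (y) x 50 mm, 0.16 kg, with a yellow grip rib on top, 60 (x) x 14 (y) x 24 mm (whole height 74 mm); origin at the centre of its underside. At the start it sits in the sampler's well, 1.5 mm clearance each side, underside 90 mm above the table
- tray_blue: blue open tray, 150 (x) x 110 (y) x 35 mm high, walls 4 mm, floor 4 mm thick, fixed to the bench, empty at the start; origin at the centre of its underside. It stands left or right of the sampler
- tray_white: white tray of the same size on the other side of the sampler, holding the spare cassette
- spare: spare cassette with a grey grip, same size, in the white tray; leave it alone
- amber_bottle: amber bottle, 72 mm across, 150 mm tall, behind; leave it alone
- reagent_jar: white jar, 68 mm across, 90 mm tall, behind; leave it alone
- beaker: glass beaker, 72 mm across, 85 mm tall, behind; leave it alone
- vial_a: small clear vial, 28 mm across, 60 mm tall; leave it alone
- vial_b: small amber vial, 28 mm across, 60 mm tall; leave it alone
- calculator: grey calculator lying flat, 130 x 75 x 16 mm; leave it alone

How it is judged:
On the way, in this order (a step that is already met when the one before it is completed fails the run):
1. the tape has been wound until it let go (value of joint tail above 0.00015 rad), for 0.05 s.
2. the cassette has been lifted clear of its well (z of cassette in the frame of sampler above 0.122 m), for 0.05 s.
At the end, for the whole second after the job is handed in: The tape has let go and the crank has been turned no more than half a turn beyond that; the cassette stands upright (within 6 degrees), flat on the floor of the blue tray (underside within 5 mm of it, centre within 50 mm of the tray's), at rest and released (value of joint tail between 0.00015 and 0.0099 rad and z of cassette in the frame of tray_blue between -0.002 and 0.009 m and horizontal distance between cassette and tray_blue below 0.05 m and angle between cassette's own z axis and vertical below 0.1 rad and linear speed of cassette below 0.02 m/s and contact force between the fingers and cassette below 0.1 N); the robot touches nothing.
It fails at once if the crank is wound more than half a turn past the release (value of joint tail above 0.0099 rad).
It fails at once if the cassette is dropped or thrown (faster than 1.2 m/s) (linear speed of cassette above 1.2 m/s).
It fails at once if another thing on the bench is pushed aside or picked up (more than 30 mm) (distance of any of spare, amber_bottle, reagent_jar, beaker, vial_a, vial_b, calculator from where it was at the start of the episode above 0.03 m).
It fails at once if the fingers press on the sampler's housing with over 25 N (contact force between the fingers and sampler above 25 N).
It also fails if it takes over 70 s, if anything falls off the work surface, if the arm or the gripper's body presses on something with over 40 N, if the wrist force passes 120 N, or if a joint passes its speed limit or range.

## Robot

A 6-joint arm with a two-finger parallel gripper is mounted at the origin on the work surface. World frame = base frame: x ahead of the robot, y to its left, z up, the work surface at z = 0. Lengths are in m, angles in rad, forces in N, time in s.
With the tool pointing down it reaches from about 0.35 to 0.975 m from the base axis. Payload 4.9 kg.
Tool frame: the origin (TCP) lies midway between the tips of the shut fingers; the grasp point (between the pads) lies 19 mm behind it; x points along the fingers, y is the direction in which the jaws open and shut, and the axes are right-handed (so a half turn about x gives the same grasp; the last joint's range is limited). The gripper opens to 85 mm and grips with 20 to 120 N. Pads are 22 mm wide; open, the fingers measure 114 mm over their backs; the gripper's body (76 mm by 85 mm) begins 54 mm behind the grasp point. The pads swing forward as they close: fully open they stand 13 mm farther back than shut.
Start: joints at [-1.318, 0.053, 1.613, -0, 1.476, -0.119], TCP at [0.227, -0.582, 0.204] pointing down, gripper open.
Joint ranges: [-3.01, 3.01], [-1.01, 2.22], [0.06, 2.58], [-1.02, 4.17], [0.09, 2.62], [-3.14, 3.14]. Speed limits (rad/s): [2.57, 2.57, 3.14, 3.14, 3.14, 3.14].

## Interface

Orientations are given as a 3x3 rotation matrix whose columns are the frame's x, y, z axes.
In Python, from station import telemetry, viewer, sign_off gives the robot as it stands.
- The arm moves only by the shell command python3 -m crank 'ROWS'. ROWS is JSON, a list that holds one entry, the list of rows, each a list of 7 numbers: the shift along the world's x, y, z in mm, then the turn, a rotation vector about the world's x, y, z in rad, then the opening, from -1 (shut) to 1 (fully open). In form: [[[dx, dy, dz, ax, ay, az, claw], ...]]. A call has 1 to 12 rows; each row shifts and turns the commanded pose from where the row before left it; what a row does not reach is not made up. A row lasts 1/12 s, in which the tool goes at most 41.7 mm and 7.16 degrees, less where a joint would pass 70% of its speed; a pose out of reach is approached as far as the arm can. A call is refused whole if a number of a shift passes 41.7 or a number of a turn 0.125, either way. A call with a gripper value outside its range is refused whole. The fingers move at their own pace and stop on an object; the grip force is fixed at half the most. Time passes only in rows, so rows that do not move let the fingers close. It gives the time, the measured TCP pose, the force and the opening at its end, in the units of the state.
- telemetry.get_obs(): the state, without advancing time (a new reading comes with each control period).
- viewer.read_camera(name): name is "scene" or "top" or "wrist"; returns (picture, depth): 480x640x3 uint8, red, green, blue; 480x640 float32, m along the optical axis (not along the pixel's ray), 0 where there is no reading.
- viewer.calibration(name): a dict with "K" (3x3 intrinsics, pixels), "extrinsics" (4x4, takes a point from world to camera coordinates). Camera axes: x right, y down, z forward; pixel columns grow to the right and rows downward; lengths in m; the calibration is good to about 2 mm. A picture is of the moment at which its call begins: read the wrist's pose just before it. calibration takes no time and is no camera call; for the wrist camera it gives the pose at the moment of the call.
- sign_off(): hands the job in, once; it reports no verdict.
Trained networks look in the newest picture that a camera, given by its name, has taken for a name from the list of things; names that differ only in an ending like _2 or _b are one class to them, and where a whole thing is asked for, a point or a joint stands for the part that bears it (a point fixed in the world has none). Each returns a list of dicts, best first, with "score" (0 to 1); they miss things now and then, are a little off and sometimes report something else, mostly with a low value. They report only what shows in the picture. A call takes as long as a camera call.
- viewer.outline_of(name, camera): "pixels" (480x640 bool, what is visible of it) and "position" ([column, row] in pixels, amid what is visible of it).
The state is a dict: "time": time; "qpos": joint angles; "joint_vel": joint speeds; "effort": joint torques, N m; "position": TCP position; "orientation": TCP orientation; "force": force on the tool from outside, world axes, zero at the start; "ft_torque": the same for the moment, N m; "opening": opening from 0.0 (shut) to 1.0 (fully open).
Only numpy, scipy, OpenCV 4.12 (cv2) and the standard library are available. Lean on these libraries where they do the work, as an engineer would, in place of code of your own. Each camera call takes 0.05 s, during which the arm holds its last target.

## Working session

There is one attempt and no reset: what is moved stays moved. The work goes in short steps, Python scripts to look and compute and a shell command to move; the robot and the scene stay as the last step left them, time stands still between calls to the robot, and variables do not carry over. Pictures are saved under pics/ and viewed, and the job is handed in when it is done.

```bash
mkdir -p pics; ls
cat > h.py <<'E'
import numpy as np, cv2
from station import telemetry, viewer
def snap(cam,fn):
    p,d=viewer.read_camera(cam); c=viewer.calibration(cam)
    cv2.imwrite('pics/'+fn,p[:,:,::-1]); return p,d,np.array(c['K']),np.array(c['extrinsics'])
def pts(mask,d,K,E):
    v,u=np.nonzero(mask&(d>0)); z=d[v,u]
    P=np.stack([(u-K[0,2])*z/K[0,0],(v-K[1,2])*z/K[1,1],z],1)
    R,t=E[:3,:3],E[:3,3]
    return (P-t)@R
E
python3 - <<'E'
from h import *
np.set_printoptions(precision=4,suppress=True)
print(telemetry.get_obs())
for cam in ['scene','top']:
    p,d,K,E=snap(cam,cam+'0.png'); print(cam,K,E)
    for n in ['sampler','crank_knob','cassette','tray_blue','tray_white']:
        r=viewer.outline_of(n,cam)
        for q in r[:2]:
            w=pts(np.array(q['pixels']),d,K,E)
            print(n,q['score'],q['position'],len(w), np.median(w,0) if len(w) else '', np.percentile(w,[2,98],axis=0) if len(w) else '')
E
```

```text
pics
{'time': 0.0, 'qpos': array([-1.318 ,  0.0534,  1.6143,  0.    ,  1.476 , -0.119 ]), 'joint_vel': array([-0.0004,  0.0003, -0.0002, -0.0015,  0.0002, -0.0001]), 'effort': array([  0.0002, -39.3686, -37.0176,  -0.0001,   0.0072,   0.    ]), 'position': array([ 0.2269, -0.5816,  0.2028]), 'orientation': array([[-0.0005,  0.3633, -0.9317],
       [ 0.002 , -0.9317, -0.3633],
       [-1.    , -0.002 , -0.0003]]), 'force': array([-0.7628, -0.0126,  0.2981]), 'ft_torque': array([-0.0423,  0.0157,  0.04  ]), 'opening': 1.001150627960557}
scene [[567.1526   0.     318.4005]
 [  0.     567.1526 232.5134]
 [  0.       0.       1.    ]] [[-0.149   0.9887  0.0169  0.1665]
 [ 0.6542  0.1113 -0.7481 -0.2679]
 [-0.7415 -0.1004 -0.6634  1.7269]
 [ 0.      0.      0.      1.    ]]
sampler 0.69 [349.3, 255.4] 10188 [ 0.6043 -0.0158  0.1155] [[ 0.43   -0.1433  0.0041]
 [ 0.6392  0.1138  0.1208]]
sampler 0.52 [394.4, 203.6] 159 [0.5008 0.0773 0.1744] [[0.4847 0.0675 0.1504]
 [0.5065 0.0877 0.1867]]
crank_knob 0.73 [397.0, 204.2] 171 [0.5007 0.0769 0.172 ] [[0.4311 0.0675 0.1194]
 [0.5064 0.0877 0.1
[... 556 characters left out ...]
     0.      0.      1.    ]]
sampler 0.69 [305.4, 276.7] 9579 [ 0.5131 -0.0225  0.1202] [[ 0.414  -0.1499  0.0995]
 [ 0.623   0.1051  0.124 ]]
crank_knob 0.7 [233.9, 174.6] 872 [0.7705 0.1741 0.0467] [[0.7265 0.1358 0.0016]
 [0.7917 0.201  0.0867]]
crank_knob 0.49 [253.1, 283.3] 129 [0.4914 0.0765 0.1863] [[0.4818 0.0669 0.1173]
 [0.5044 0.0982 0.1903]]
cassette 0.64 [341.5, 267.1] 899 [ 0.5289 -0.1007  0.1409] [[ 0.4876 -0.1236  0.1092]
 [ 0.5765 -0.0777  0.1665]]
tray_blue 0.78 [157.5, 287.1] 3383 [0.4805 0.3351 0.005 ] [[ 0.4037  0.2646 -0.0004]
 [ 0.558   0.3937  0.0368]]
tray_white 0.85 [436.4, 290.6] 2316 [ 0.5109 -0.3273  0.0061] [[ 0.4229 -0.3808  0.0005]
 [ 0.5748 -0.2556  0.0381]]
```

View pics/top0.png

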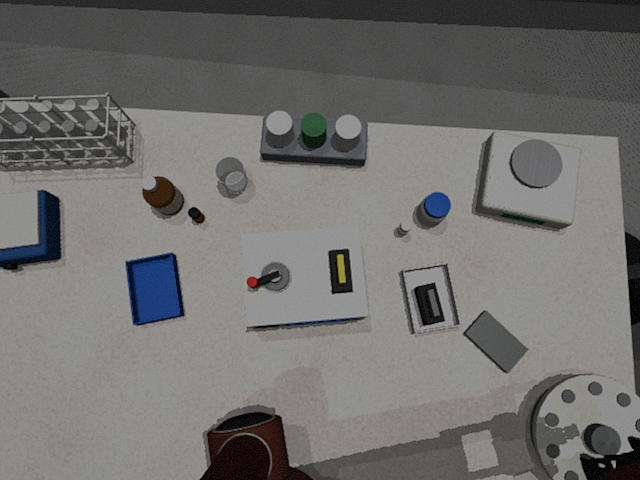

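View pics/scene0.png

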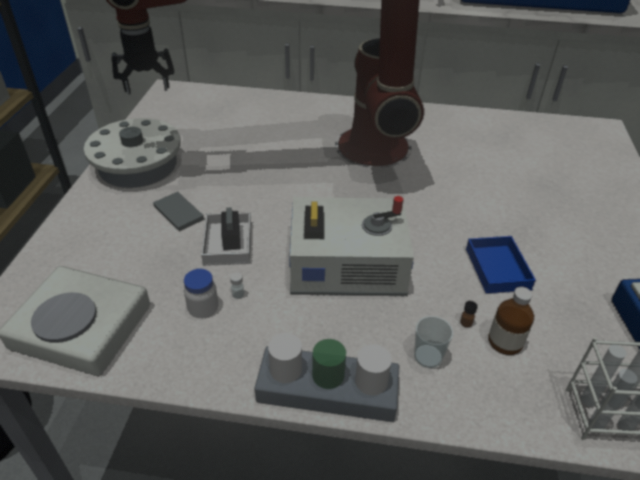

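Run:
```python
from h import *
np.set_printoptions(precision=4,suppress=True)
def rect(w,lo,hi,n):
    s=w[(w[:,2]>lo)&(w[:,2]<hi)][:,:2].astype(np.float32)
    if len(s)<5: print(n,'few');return
    print(n,len(s),cv2.minAreaRect(s*1000),'med',np.median(s,0),'mid',(np.percentile(s,3,axis=0)+np.percentile(s,97,axis=0))/2)
for cam in ['scene','top']:
    p,d,K,E=snap(cam,'x.png'); 
    allp=pts(np.ones_like(d,bool),d,K,E)
    h,s_,v=cv2.split(cv2.cvtColor(p,cv2.COLOR_RGB2HSV))
    box=lambda q,x0,x1,y0,y1:q[(q[:,0]>x0)&(q[:,0]<x1)&(q[:,1]>y0)&(q[:,1]<y1)]
    rect(box(allp,.38,.68,-.2,.15),.117,.124,'samplertop')
    rect(box(allp,.38,.68,0,.15),.145,.154,'arm')
    rect(box(allp,.38,.68,0,.15),.18,.192,'knobtop')
    red=pts(((h<8)|(h>172))&(s_>150)&(v>80),d,K,E); rect(box(red,.4,.65,-.02,.15),.155,.2,'red')
    yel=pts((abs(h.astype(int)-27)<8)&(s_>120)&(v>80),d,K,E); rect(box(yel,.4,.65,-.18,.0),.158,.17,'yel')
    rect(box(allp,.38,.6,.24,.42),.03,.04,'tray')
```

```text
samplertop 4014 ((524.84375, -21.077178955078125), (206.19691467285156, 259.9276123046875), 8.302071571350098) med [ 0.5484 -0.0184] mid [ 0.5282 -0.0201]
arm 151 ((504.6432800292969, 53.977718353271484), (30.117982864379883, 66.01933288574219), 32.36772918701172) med [0.5092 0.0488] mid [0.5118 0.0552]
knobtop 61 ((494.5619201660156, 78.80487060546875), (20.979108810424805, 20.877431869506836), 35.876163482666016) med [0.4951 0.0779] mid [0.4942 0.0779]
red 28 ((496.6737365722656, 77.20498657226562), (17.38813018798828, 13.18059253692627), 21.6825008392334) med [0.496  0.0775] mid [0.496  0.0776]
yel 107 ((537.1463012695312, -99.85173034667969), (55.947784423828125, 13.11921501159668), 9.115516662597656) med [ 0.5407 -0.0998] mid [ 0.5383 -0.0995]
tray 329 ((482.6345520019531, 331.3128967285156), (155.0329132080078, 112.43793487548828), 15.577520370483398) med [0.4934 0.3361] mid [0.4819 0.3302]
samplertop 8876 ((521.6102294921875, -21.784271240234375), (200.5283203125, 260.3390808105469), 8.401653289794922) med [ 0.5179 -0.0207] mid [ 0.5206 -0.0221]
arm 217 ((508.7838439941406, 48.34033203125), (26.745878219604492, 49.72234344482422), 18.904239654541016) med [0.5074 0.0443] mid [0.5084 0.0466]
knobtop 92 ((491.6146240234375, 77.32572174072266), (20.312694549560547, 19.609956741333008), 48.98658752441406) med [0.4915 0.0769] mid [0.4917 0.0772]
red 81 ((490.5047607421875, 77.29698181152344), (18.82632827758789, 18.544677734375), 48.131378173828125) med [0.4908 0.0773] mid [0.4908 0.078 ]
yel 189 ((532.6691284179688, -100.55362701416016), (59.5176887512207, 13.253268241882324), 8.206862449645996) med [ 0.5323 -0.1006] mid [ 0.5321 -0.1011]
tray 452 ((479.8979797363281, 330.20404052734375), (150.62115478515625, 112.70918273925781), 15.022502899169922) med [0.4745 0.3345] mid [0.4791 0.3291]
```

The top view shows the sampler at about (305, 277), the red knob at (253, 283) on the left of the crank hub, the yellow-gripped cassette at (341, 267), and the blue tray on the left at (155, 288). The estimates agree: sampler (0.523, -0.0215) with yaw +8.3°, crank axis about (0.514, 0.038), and knob about (0.4925, 0.0775), which is 45 mm from the axis. Next I move above the knob, with the jaws along the sampler's y.

```bash
python3 -m crank '[[[12,30,8,0,0,-0.019,1],[12,30,8,0,0,-0.019,1],[12,30,8,0,0,-0.019,1],[12,30,8,0,0,-0.019,1],[12,30,8,0,0,-0.019,1],[12,30,8,0,0,-0.019,1],[12,30,8,0,0,-0.019,1],[12,30,8,0,0,-0.019,1],[12,30,8,0,0,-0.019,1],[12,30,8,0,0,-0.019,1],[12,30,8,0,0,-0.019,1],[12,30,8,0,0,-0.019,1]]]'
python3 -m crank '[[[8,22,0,0,0,0,1],[8,22,0,0,0,0,1],[8,22,0,0,0,0,1],[8,22,0,0,0,0,1],[8,22,0,0,0,0,1],[8,22,0,0,0,0,1],[8,22,0,0,0,0,1],[8,22,0,0,0,0,1],[0,0,0,0,0,0,1],[0,0,0,0,0,0,1]]]'
python3 - <<'E'
from h import *
np.set_printoptions(precision=4,suppress=True)
o=telemetry.get_obs();print(o['position'],o['orientation'],o['force'],o['time'])
p,d,K,E=snap('wrist','w1.png')
h,s_,v=cv2.split(cv2.cvtColor(p,cv2.COLOR_RGB2HSV))
def rect(w,lo,hi,n):
    s=w[(w[:,2]>lo)&(w[:,2]<hi)][:,:2].astype(np.float32)
    print(n,len(s), (cv2.minAreaRect(s*1000),np.median(s,0)) if len(s)>5 else '')
red=pts(((h<8)|(h>172))&(s_>150)&(v>60),d,K,E); rect(red,.18,.195,'red')
yel=pts((abs(h.astype(int)-27)<8)&(s_>120)&(v>80),d,K,E); rect(yel,.158,.17,'yel')
a=pts(np.ones_like(d,bool),d,K,E); rect(a[(abs(a[:,0]-.52)<.06)&(abs(a[:,1]-.04)<.07)],.145,.153,'arm')
rect(a[(abs(a[:,0]-.52)<.16)&(abs(a[:,1]+.02)<.17)],.115,.125,'top')
E
```

```text
time: 1.7
position: [0.3713, -0.2208, 0.3007]
orientation: [[0.001, 0.142, -0.99], [-0.001, -0.99, -0.142], [-1.0, 0.001, -0.001]]
force: [0.4, -0.2, -0.9]
opening: 1.002
time: 2.53
position: [0.4351, -0.0456, 0.3001]
orientation: [[-0.0, 0.146, -0.989], [-0.0, -0.989, -0.146], [-1.0, 0.0, 0.0]]
force: [0.6, -1.1, -0.4]
opening: 1.0
[ 0.4351 -0.0456  0.3001] [[-0.0001  0.1457 -0.9893]
 [-0.0004 -0.9893 -0.1457]
 [-1.      0.0003  0.0001]] [ 0.5786 -1.1237 -0.3663] 2.5333
red 669 (((491.37713623046875, 77.06471252441406), (19.724246978759766, 20.1312255859375), 41.21745300292969), array([0.4917, 0.0769], dtype=float32))
yel 1492 (((532.7191162109375, -101.19285583496094), (59.42793655395508, 13.890114784240723), 8.677656173706055), array([ 0.534 , -0.1008], dtype=float32))
arm 1650 (((506.67108154296875, 50.317481994628906), (27.34139060974121, 56.09752655029297), 22.713029861450195), array([0.5073, 0.0439], dtype=float32))
top 52158 (((509.6628723144531, -23.837631225585938), (176.94033813476562, 260.7694091796875), 8.35332202911377), array([ 0.5208, -0.0206], dtype=float32))
```

View pics/w1.png

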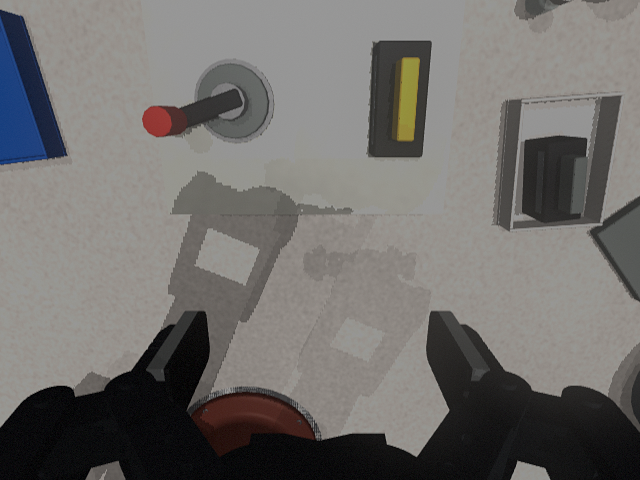

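The wrist picture shows the red knob at (163, 120), the hub at (234, 100) and the yellow grip at (406, 98). The refined axis is about (0.513, 0.0376), with the knob at (0.4915, 0.077). I descend around the knob and close.

```bash
python3 -m crank '[[[9.4,20.4,0,0,0,0,1],[9.4,20.4,0,0,0,0,1],[9.4,20.4,0,0,0,0,1],[9.4,20.4,-10,0,0,0,1],[9.4,20.4,-15,0,0,0,1],[9.4,20.6,-20,0,0,0,1],[0,0,-20,0,0,0,1],[0,0,-20,0,0,0,1],[0,0,-20,0,0,0,1],[0,0,-20,0,0,0,1],[0,0,-17,0,0,0,1],[0,0,0,0,0,0,0.2]]]'
python3 -m crank '[[[0,0,0,0,0,0,-0.3],[0,0,0,0,0,0,-1],[0,0,0,0,0,0,-1],[0,0,0,0,0,0,-1],[0,0,0,0,0,0,-1],[0,0,0,0,0,0,-1],[0,0,0,0,0,0,-1],[0,0,0,0,0,0,-1]]]'
python3 - <<'E'
from h import *
snap('wrist','w2.png')
E
```

```text
time: 3.58
position: [0.4888, 0.075, 0.1536]
orientation: [[-0.008, 0.141, -0.99], [-0.0, -0.99, -0.141], [-1.0, -0.001, 0.008]]
force: [-0.3, 0.1, 0.5]
opening: 0.883
time: 4.25
position: [0.4924, 0.076, 0.1594]
orientation: [[0.003, 0.143, -0.99], [-0.001, -0.99, -0.143], [-1.0, 0.001, -0.002]]
force: [0.3, -0.9, 5.2]
opening: 0.003
```

View pics/w2.png

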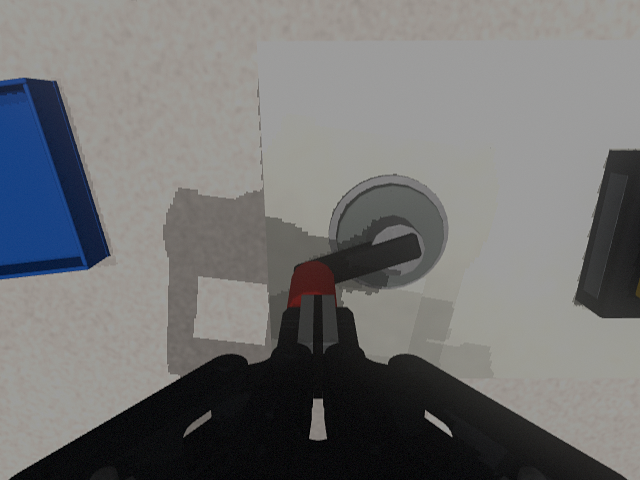

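The picture shows the fingers fully shut at (320, 310), with the knob just beyond them at (312, 280), so the grasp missed. I'll measure where the knob is now.

Run:
```python
from h import *
np.set_printoptions(precision=4,suppress=True)
o=telemetry.get_obs();print(o['position'],o['force'],o['opening'])
for cam in ['wrist','top','scene']:
    p,d,K,E=snap(cam,cam+'3.png')
    h,s_,v=cv2.split(cv2.cvtColor(p,cv2.COLOR_RGB2HSV))
    red=pts(((h<8)|(h>172))&(s_>150)&(v>60),d,K,E)
    red=red[(abs(red[:,0]-.51)<.08)&(abs(red[:,1]-.05)<.07)&(red[:,2]>.12)&(red[:,2]<.22)]
    if len(red): print(cam,len(red),np.median(red,0),np.percentile(red,[2,98],axis=0))
    q=np.linalg.inv(E)[:3,3]; print('cam at',q)
    if cam!='wrist':
        x=E@np.array([.4915,.077,.187,1]); u=K@x[:3]; u=u[:2]/u[2]; print(u)
        c=p[int(u[1])-60:int(u[1])+60,int(u[0])-80:int(u[0])+80]
        cv2.imwrite('pics/c_%s3.png'%cam,cv2.resize(c,None,fx=4,fy=4)[:,:,::-1])
```

```text
[0.4924 0.076  0.1594] [-0.7928 -1.8685  6.461 ] -0.0009652469174513835
wrist 942 [0.5013 0.0809 0.179 ] [[0.4939 0.0696 0.1566]
 [0.5028 0.0885 0.1882]]
cam at [0.5718 0.0877 0.3293]
cam at [ 0.3893 -0.0671  1.1232]
[252.1147 281.0272]
cam at [1.4806 0.0386 0.9424]
[397.9285 196.7303]
```

View pics/c_scene3.png

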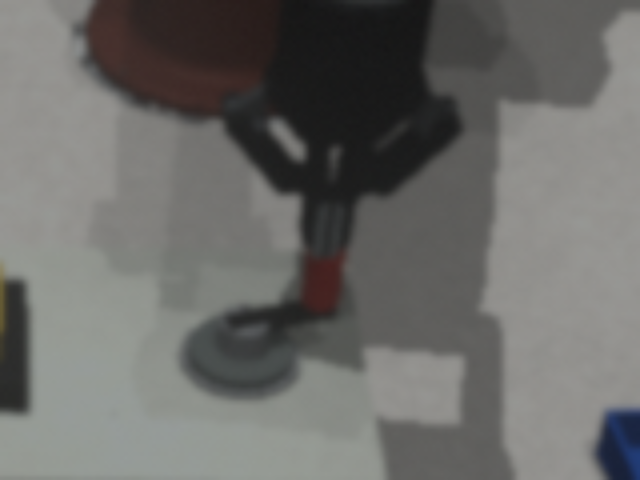

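View pics/c_top3.png

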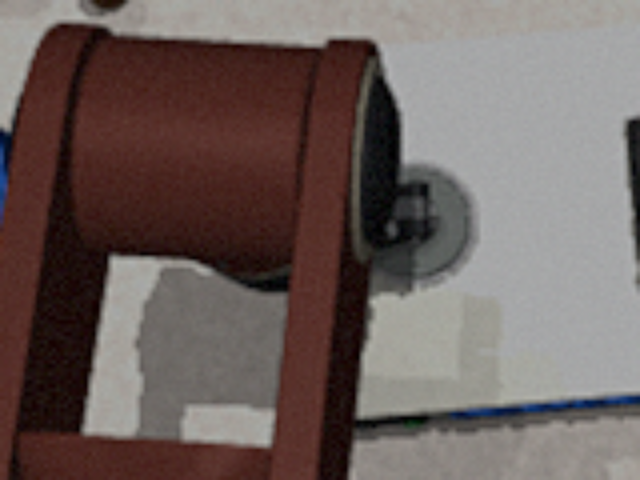

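Run:
```python
from h import *
np.set_printoptions(precision=4,suppress=True)
o=telemetry.get_obs();print(o['position'],o['force'],o['ft_torque'],o['opening'],o['time'])
p,d,K,E=snap('wrist','w4.png')
x=E@np.r_[o['position'],1];u=K@x[:3];print('tcp px',u[:2]/u[2],x[2])
R,t=E[:3,:3],E[:3,3]
for c in (295,305,312,320,330,340):
  for r in (265,280,295,305,320,340,360):
    z=d[r,c];P=np.array([(c-K[0,2])*z/K[0,0],(r-K[1,2])*z/K[1,1],z]);print((c,r),p[r,c],(P-t)@R)
c=p[200:400,220:420];cv2.imwrite('pics/w4c.png',cv2.resize(c,None,fx=3,fy=3)[:,:,::-1])
```

```text
[0.4924 0.0759 0.1594] [ 1.2673 -1.2002  6.3069] [-0.3307 -0.0405 -0.0423] 0.0002839308593768908 4.45
tcp px [317.1872 284.956 ] 0.18649202372617402
(295, 265) [86 84 79] [0.4847 0.0881 0.1194]
(295, 280) [69 32 27] [0.4977 0.087  0.1685]
(295, 295) [71 31 28] [0.4981 0.0862 0.1843]
(295, 305) [77 24 21] [0.4949 0.0857 0.1869]
(295, 320) [31 31 30] [0.4975 0.0851 0.2032]
(295, 340) [22 24 25] [0.498  0.0844 0.2171]
(295, 360) [10 14 14] [0.503  0.0841 0.2348]
(305, 265) [72 32 32] [0.5018 0.0832 0.159 ]
(305, 280) [72 28 27] [0.5016 0.0827 0.1757]
(305, 295) [56 53 51] [0.5025 0.0824 0.1917]
(305, 305) [56 56 56] [0.5021 0.0821 0.1993]
(305, 320) [57 57 57] [0.5016 0.0817 0.2094]
(305, 340) [51 51 51] [0.5027 0.0815 0.2235]
(305, 360) [19 17 21] [0.5035 0.0812 0.2349]
(312, 265) [71 35 32] [0.5024 0.0799 0.1593]
(312, 280) [69 28 27] [0.502  0.0797 0.1755]
(312, 295) [59 54 53] [0.5023 0.0795 0.1906]
(312, 305) [60 59 59] [0.5024 0.0794 0.1992]
(312, 320) [57 58 57] [0.5025 0.0793 0.2103]
(312, 340) [59 59 57] [0.5022 0.0791 0.2224]
(312, 360) [15 13 16] [0.4986 0.0786 0.2278]
(320, 
[... 235 characters left out ...]
9 18] [0.5031 0.0767 0.2231]
(320, 360) [14 15 13] [0.4956 0.0756 0.2232]
(330, 265) [34 34 32] [0.5    0.0705 0.1501]
(330, 280) [65 31 30] [0.4994 0.071  0.1672]
(330, 295) [57 53 53] [0.5035 0.0724 0.1909]
(330, 305) [59 59 57] [0.5038 0.0727 0.1998]
(330, 320) [57 56 56] [0.5031 0.073  0.2098]
(330, 340) [51 52 52] [0.5028 0.0733 0.222 ]
(330, 360) [17 17 15] [0.5043 0.074  0.2346]
(340, 265) [33 31 30] [0.5005 0.0654 0.1496]
(340, 280) [29 29 27] [0.492 0.064 0.149]
(340, 295) [91 90 85] [0.4692 0.0585 0.1195]
(340, 305) [93 92 86] [0.4627 0.0574 0.12  ]
(340, 320) [27 27 24] [0.5    0.0685 0.2035]
(340, 340) [22 20 21] [0.5004 0.0694 0.2174]
(340, 360) [18 17 15] [0.5045 0.071  0.2344]
```

View pics/w4c.png

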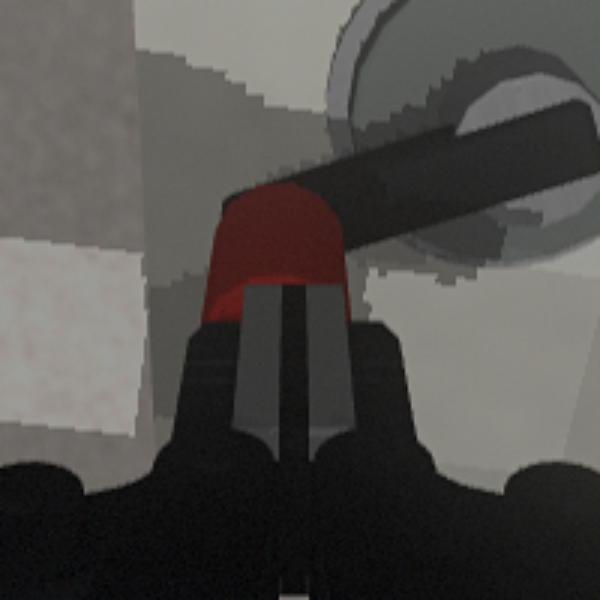

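The close-up shows both fingers shut at crop (295, 285), resting on the knob's top face. By depth the tips are at z ≈ 0.19, while the reported TCP is 0.159, so there is an offset of about 29 mm. I open and check the open tips' height before going lower.

```bash
python3 -m crank '[[[0,0,2,0,0,0,1],[0,0,0,0,0,0,1],[0,0,0,0,0,0,1],[0,0,0,0,0,0,1],[0,0,0,0,0,0,1],[0,0,0,0,0,0,1],[0,0,0,0,0,0,1]]]'
python3 - <<'E'
from h import *
np.set_printoptions(precision=4,suppress=True)
o=telemetry.get_obs();print(o['position'],o['force'],o['opening'],o['time'])
p,d,K,E=snap('wrist','w5.png'); q=np.linalg.inv(E)
print(q[:3,3],E[:3,:3])
a=pts(np.ones_like(d,bool),d,K,E).reshape(-1,3)
yax=np.array(o['orientation'])[:,1]
l=(a-o['position'])@yax; f=(a-o['position'])@np.array(o['orientation'])[:,2]
m=(abs(l)>30e-3)&(abs(l)<62e-3)&(abs(f)<.016)&(a[:,2]>.135)&(a[:,2]<.25)
for s in (-1,1):
  b=a[m&(l*s>0)]; print(len(b),np.percentile(b,[1,50,99],axis=0))
E
```

```text
time: 5.08
position: [0.4912, 0.0763, 0.1597]
orientation: [[-0.001, 0.143, -0.99], [0.0, -0.99, -0.143], [-1.0, -0.0, 0.001]]
force: [0.2, 0.2, -0.7]
opening: 0.974
[0.4912 0.0763 0.1597] [ 0.2499  0.2214 -0.7042] 0.9743273106238246 5.0833
[0.5712 0.0879 0.3295] [[ 0.1442 -0.9896  0.0005]
 [-0.939  -0.1366  0.3157]
 [-0.3124 -0.046  -0.9488]]
6258 [[0.475  0.1158 0.2012]
 [0.4927 0.1214 0.2304]
 [0.4977 0.1383 0.2498]]
7216 [[0.4872 0.0167 0.1483]
 [0.5066 0.0338 0.2267]
 [0.5126 0.0464 0.2498]]
```

View pics/w5.png

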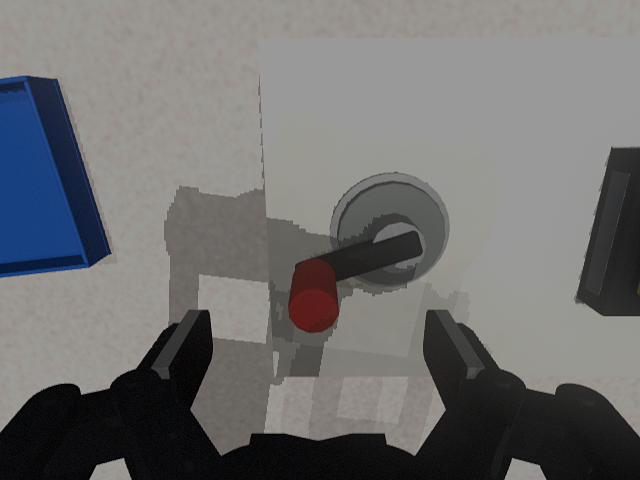

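The open fingertips at about (190, 320) and (445, 320) measure z ≈ 0.201, which confirms the reported TCP is about 28 mm past the real tips. The knob is centred between them, so I lower 30 mm and grip.

```bash
python3 -m crank '[[[0,0,-10,0,0,0,1],[0,0,-10,0,0,0,1],[0,0,-10,0,0,0,1],[0,0,0,0,0,0,0],[0,0,0,0,0,0,-1],[0,0,0,0,0,0,-1],[0,0,0,0,0,0,-1],[0,0,0,0,0,0,-1],[0,0,0,0,0,0,-1],[0,0,0,0,0,0,-1]]]'
python3 - <<'E'
from h import *
snap('wrist','w6.png'); o=telemetry.get_obs(); print(o['position'],o['force'],o['opening'])
E
```

```text
time: 5.97
position: [0.4919, 0.0781, 0.1312]
orientation: [[0.001, 0.144, -0.99], [0.004, -0.99, -0.144], [-1.0, -0.004, -0.002]]
force: [-0.9, 5.9, 2.7]
opening: 0.238
[0.49186248 0.0780716  0.13125639] [-1.14381635  5.63328379  2.64747045] 0.23630064102380463
```

View pics/w6.png

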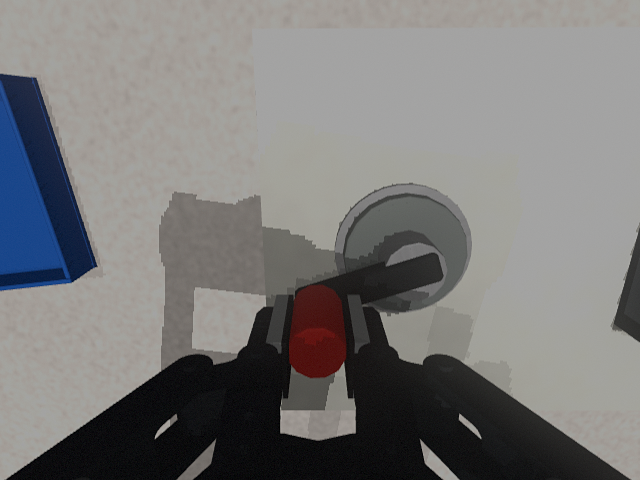

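The knob at (318, 335) is now held between the pads, with opening 0.24. I work out the circle rows next.

Run:
```python
import numpy as np
r=45
for st,n in ((15,24),(7.5,48)):
    a=np.radians(117.5-np.arange(n+1)*st); P=r*np.c_[np.cos(a),np.sin(a)]
    D=np.round(np.diff(P,axis=0),1)
    for i in range(0,n,12): print(st,i,','.join('[%g,%g,0,0,0,0,-1]'%tuple(x) for x in D[i:i+12]))
```

```text
15 0 [11,4,0,0,0,0,-1],[11.7,1,0,0,0,0,-1],[11.6,-2,0,0,0,0,-1],[10.6,-5,0,0,0,0,-1],[9,-7.6,0,0,0,0,-1],[6.7,-9.6,0,0,0,0,-1],[4,-11,0,0,0,0,-1],[1,-11.7,0,0,0,0,-1],[-2,-11.6,0,0,0,0,-1],[-5,-10.6,0,0,0,0,-1],[-7.6,-9,0,0,0,0,-1],[-9.6,-6.7,0,0,0,0,-1]
15 12 [-11,-4,0,0,0,0,-1],[-11.7,-1,0,0,0,0,-1],[-11.6,2,0,0,0,0,-1],[-10.6,5,0,0,0,0,-1],[-9,7.6,0,0,0,0,-1],[-6.7,9.6,0,0,0,0,-1],[-4,11,0,0,0,0,-1],[-1,11.7,0,0,0,0,-1],[2,11.6,0,0,0,0,-1],[5,10.6,0,0,0,0,-1],[7.6,9,0,0,0,0,-1],[9.6,6.7,0,0,0,0,-1]
7.5 0 [5.4,2.4,0,0,0,0,-1],[5.7,1.6,0,0,0,0,-1],[5.8,0.9,0,0,0,0,-1],[5.9,0.1,0,0,0,0,-1],[5.9,-0.6,0,0,0,0,-1],[5.7,-1.4,0,0,0,0,-1],[5.5,-2.1,0,0,0,0,-1],[5.2,-2.8,0,0,0,0,-1],[4.7,-3.5,0,0,0,0,-1],[4.3,-4.1,0,0,0,0,-1],[3.7,-4.6,0,0,0,0,-1],[3.1,-5,0,0,0,0,-1]
7.5 12 [2.4,-5.4,0,0,0,0,-1],[1.6,-5.7,0,0,0,0,-1],[0.9,-5.8,0,0,0,0,-1],[0.1,-5.9,0,0,0,0,-1],[-0.6,-5.9,0,0,0,0,-1],[-1.4,-5.7,0,0,0,0,-1],[-2.1,-5.5,0,0,0,0,-1],[-2.8,-5.2,0,0,0,0,-1],[-3.5,-4.7,0,0,0,0,-1],[-4.1,-4.3,0,0,0,0,-1],[-4.6,-3.7,0,0,0,0,-1],[-5,-3.1,0,0,0,0,-1]
7.5 24 [-5.4,-2.4,0,0,0,0,-1],[-5.7,-1.6,0,0,0,0,-1],[-5.8,-0.9,0,0,0,0,-1],[-5.9,-0.1,0,0,0,0,-1],[-5.9,0.6,0,0,0,0,-1],[-5.7,1.4,0,0,0,0,-1],[-5.5,2.1,0,0,0,0,-1],[-5.2,2.8,0,0,0,0,-1],[-4.7,3.5,0,0,0,0,-1],[-4.3,4.1,0,0,0,0,-1],[-3.7,4.6,0,0,0,0,-1],[-3.1,5,0,0,0,0,-1]
7.5 36 [-2.4,5.4,0,0,0,0,-1],[-1.6,5.7,0,0,0,0,-1],[-0.9,5.8,0,0,0,0,-1],[-0.1,5.9,0,0,0,0,-1],[0.6,5.9,0,0,0,0,-1],[1.4,5.7,0,0,0,0,-1],[2.1,5.5,0,0,0,0,-1],[2.8,5.2,0,0,0,0,-1],[3.5,4.7,0,0,0,0,-1],[4.1,4.3,0,0,0,0,-1],[4.6,3.7,0,0,0,0,-1],[5,3.1,0,0,0,0,-1]
```

```bash
python3 -m crank '[[[5.4,3.9,0,0,0,0,-1],[5.7,1.6,0,0,0,0,-1],[5.8,0.9,0,0,0,0,-1],[5.9,0.1,0,0,0,0,-1],[5.9,-0.6,0,0,0,0,-1],[5.7,-1.4,0,0,0,0,-1],[5.5,-2.1,0,0,0,0,-1],[5.2,-2.8,0,0,0,0,-1],[4.7,-3.5,0,0,0,0,-1],[4.3,-4.1,0,0,0,0,-1],[3.7,-4.6,0,0,0,0,-1],[3.1,-5,0,0,0,0,-1]]]'
```

```text
time: 7.02
position: [0.5512, 0.061, 0.131]
orientation: [[-0.004, 0.144, -0.99], [0.005, -0.99, -0.144], [-1.0, -0.006, 0.003]]
force: [-7.9, 7.9, 4.6]
opening: 0.241
```

Drag is about 10.8 N against the turn and 2.7 N radial, so the circle fits well. I continue with 180°.

```bash
python3 -m crank '[[[4,-11,0,0,0,0,-1],[1,-11.7,0,0,0,0,-1],[-2,-11.6,0,0,0,0,-1],[-5,-10.6,0,0,0,0,-1],[-7.6,-9,0,0,0,0,-1],[-9.6,-6.7,0,0,0,0,-1],[-11,-4,0,0,0,0,-1],[-11.7,-1,0,0,0,0,-1],[-11.6,2,0,0,0,0,-1],[-10.6,5,0,0,0,0,-1],[-9,7.6,0,0,0,0,-1],[-6.7,9.6,0,0,0,0,-1]]]'
```

```text
time: 8.02
position: [0.4739, 0.0145, 0.131]
orientation: [[0.005, 0.142, -0.99], [-0.007, -0.99, -0.142], [-1.0, 0.008, -0.004]]
force: [5.8, -9.4, -3.4]
opening: 0.239
```

Still dragging (about 11 N). A further 120° takes the total to about 390°, still short of the earliest possible release.

```bash
python3 -m crank '[[[-4,11,0,0,0,0,-1],[-1,11.7,0,0,0,0,-1],[2,11.6,0,0,0,0,-1],[5,10.6,0,0,0,0,-1],[7.6,9,0,0,0,0,-1],[9.6,6.7,0,0,0,0,-1],[11,4,0,0,0,0,-1],[11.7,1,0,0,0,0,-1]]]'
```

```text
time: 8.68
position: [0.5128, 0.0833, 0.131]
orientation: [[-0.005, 0.144, -0.99], [-0.001, -0.99, -0.144], [-1.0, -0.0, 0.006]]
force: [-9.7, -1.9, 7.3]
opening: 0.238
```

```bash
python3 -m crank '[[[5.9,-0.6,0,0,0,0,-1],[5.7,-1.4,0,0,0,0,-1],[5.5,-2.1,0,0,0,0,-1],[5.2,-2.8,0,0,0,0,-1],[4.7,-3.5,0,0,0,0,-1],[4.3,-4.1,0,0,0,0,-1],[3.7,-4.6,0,0,0,0,-1],[3.1,-5,0,0,0,0,-1]]]'
```

```text
time: 9.35
position: [0.5513, 0.0611, 0.1309]
orientation: [[-0.004, 0.144, -0.99], [0.005, -0.99, -0.144], [-1.0, -0.005, 0.003]]
force: [-8.0, 7.4, 6.0]
opening: 0.235
```

```bash
python3 -m crank '[[[2.4,-5.4,0,0,0,0,-1],[1.6,-5.7,0,0,0,0,-1],[0.9,-5.8,0,0,0,0,-1],[0.1,-5.9,0,0,0,0,-1],[-0.6,-5.9,0,0,0,0,-1],[-1.4,-5.7,0,0,0,0,-1],[-2.1,-5.5,0,0,0,0,-1],[-2.8,-5.2,0,0,0,0,-1]]]'
```

```text
time: 10.02
position: [0.5519, 0.0168, 0.1311]
orientation: [[0.004, 0.144, -0.99], [0.007, -0.99, -0.144], [-1.0, -0.006, -0.005]]
force: [3.4, 10.1, -0.5]
opening: 0.239
```

Still about 10.5 N at around 506°. I continue in 60° steps.

```bash
python3 -m crank '[[[-3.5,-4.7,0,0,0,0,-1],[-4.1,-4.3,0,0,0,0,-1],[-4.6,-3.7,0,0,0,0,-1],[-5,-3.1,0,0,0,0,-1],[-5.4,-2.4,0,0,0,0,-1],[-5.7,-1.6,0,0,0,0,-1],[-5.8,-0.9,0,0,0,0,-1],[-5.9,-0.1,0,0,0,0,-1]]]'
```

```text
time: 10.68
position: [0.5137, -0.0069, 0.1311]
orientation: [[0.009, 0.143, -0.99], [0.0, -0.99, -0.143], [-1.0, 0.001, -0.009]]
force: [9.6, -0.2, -5.4]
opening: 0.236
```

```bash
python3 -m crank '[[[-5.9,0.6,0,0,0,0,-1],[-5.7,1.4,0,0,0,0,-1],[-5.5,2.1,0,0,0,0,-1],[-5.2,2.8,0,0,0,0,-1],[-4.7,3.5,0,0,0,0,-1],[-4.3,4.1,0,0,0,0,-1],[-3.7,4.6,0,0,0,0,-1],[-3.1,5,0,0,0,0,-1]]]'
```

```text
time: 11.35
position: [0.4742, 0.0142, 0.131]
orientation: [[0.005, 0.143, -0.99], [-0.007, -0.99, -0.143], [-1.0, 0.008, -0.004]]
force: [4.2, -10.1, -3.1]
opening: 0.239
```

```bash
python3 -m crank '[[[-2.4,5.4,0,0,0,0,-1],[-1.6,5.7,0,0,0,0,-1],[-0.9,5.8,0,0,0,0,-1],[-0.1,5.9,0,0,0,0,-1],[0.6,5.9,0,0,0,0,-1],[1.4,5.7,0,0,0,0,-1],[2.1,5.5,0,0,0,0,-1],[2.8,5.2,0,0,0,0,-1]]]'
```

```text
time: 12.02
position: [0.473, 0.0602, 0.1309]
orientation: [[-0.004, 0.143, -0.99], [-0.005, -0.99, -0.143], [-1.0, 0.005, 0.005]]
force: [-8.6, -7.3, 6.4]
opening: 0.237
```

```bash
python3 -m crank '[[[3.5,4.7,0,0,0,0,-1],[4.1,4.3,0,0,0,0,-1],[4.6,3.7,0,0,0,0,-1],[5,3.1,0,0,0,0,-1],[5.4,2.4,0,0,0,0,-1],[5.7,1.6,0,0,0,0,-1],[5.8,0.9,0,0,0,0,-1],[5.9,0.1,0,0,0,0,-1]]]'
```

```text
time: 12.68
position: [0.5158, 0.0831, 0.131]
orientation: [[0.002, 0.144, -0.99], [0.0, -0.99, -0.144], [-1.0, 0.0, -0.002]]
force: [-0.9, 0.7, 4.8]
opening: 0.237
```

The drag fell from 10.6 N to 0.9 N and the position lag is gone. I confirm with 15° more, turning slowly.

```bash
python3 -m crank '[[[3,-0.2,0,0,0,0,-1],[2.9,-0.4,0,0,0,0,-1],[2.9,-0.6,0,0,0,0,-1],[2.8,-0.8,0,0,0,0,-1]]]'; python3 -c "
from h import *
o=telemetry.get_obs();print(o['position'],o['force'])"
```

```text
time: 13.02
position: [0.5272, 0.0808, 0.1309]
orientation: [[0.002, 0.143, -0.99], [-0.0, -0.99, -0.143], [-1.0, 0.0, -0.002]]
force: [-0.2, 1.0, 5.9]
opening: 0.243
[0.52721106 0.08077445 0.13092133] [-0.24097734  0.97642206  5.92721442]
```

The resistance is gone for good: the tangential force is about 0.2 N while turning, and we are between 15° and 75° past the release. Now I open, lift, move over the cassette and re-measure.

```bash
python3 -m crank '[[[0,0,0,0,0,0,1],[0,0,0,0,0,0,1],[0,0,0,0,0,0,1],[0,0,0,0,0,0,1],[0,0,0,0,0,0,1],[0,0,0,0,0,0,1],[0,0,15,0,0,0,1],[0,0,25,0,0,0,1],[0,0,30,0,0,0,1],[0,0,30,0,0,0,1],[0,-10,0,0,0,0,1],[0,-20,0,0,0,0,1]]]'
python3 -m crank '[[[0,-30,0,0,0,0,1],[0,-30,0,0,0,0,1],[0,-30,0,0,0,0,1],[0,-20,0,0,0,0,1],[0,-10,0,0,0,0,1],[0,0,0,0,0,0,1],[0,0,0,0,0,0,1],[0,0,0,0,0,0,1]]]'
python3 - <<'E'
from h import *
np.set_printoptions(precision=4,suppress=True)
o=telemetry.get_obs();print(o['position'],o['force'],o['opening'],o['time'],np.array(o['orientation'])[:,1])
for cam in ['wrist','top']:
    p,d,K,E=snap(cam,cam+'7.png')
    h,s_,v=cv2.split(cv2.cvtColor(p,cv2.COLOR_RGB2HSV))
    a=pts((abs(h.astype(int)-27)<8)&(s_>120)&(v>60),d,K,E)
    a=a[(abs(a[:,0]-.535)<.05)&(abs(a[:,1]+.1)<.04)&(a[:,2]>.158)&(a[:,2]<.172)]
    print(cam,len(a),cv2.minAreaRect((a[:,:2]*1000).astype(np.float32)) if len(a)>5 else '', np.median(a,0))
    r=pts(((h<8)|(h>172))&(s_>150)&(v>60),d,K,E); r=r[(abs(r[:,0]-.51)<.08)&(abs(r[:,1]-.05)<.07)&(r[:,2]>.18)&(r[:,2]<.2)]
    print('knob',len(r),np.median(r,0) if len(r) else '')
E
```

```text
time: 14.02
position: [0.5275, 0.0518, 0.2332]
orientation: [[0.006, 0.146, -0.989], [0.0, -0.989, -0.146], [-1.0, 0.0, -0.006]]
force: [0.4, -0.1, 0.2]
opening: 1.002
time: 14.68
position: [0.526, -0.0681, 0.2298]
orientation: [[-0.0, 0.144, -0.99], [0.001, -0.99, -0.144], [-1.0, -0.001, 0.0]]
force: [0.1, 0.3, -0.3]
opening: 1.0
[ 0.526  -0.0681  0.2298] [ 0.1219  0.296  -0.2902] 0.9999579693678221 14.6833 [ 0.1442 -0.9895 -0.0006]
wrist 1849 ((533.2103881835938, -100.2228775024414), (59.98134231567383, 14.248702049255371), 8.446496963500977) [ 0.5349 -0.0996  0.1637]
knob 1213 [0.5288 0.0782 0.1864]
top 83 ((519.0945434570312, -102.08169555664062), (31.237306594848633, 10.566508293151855), 2.7721433639526367) [ 0.5179 -0.1027  0.1643]
knob 78 [0.5264 0.0797 0.1868]
```

View pics/wrist7.png

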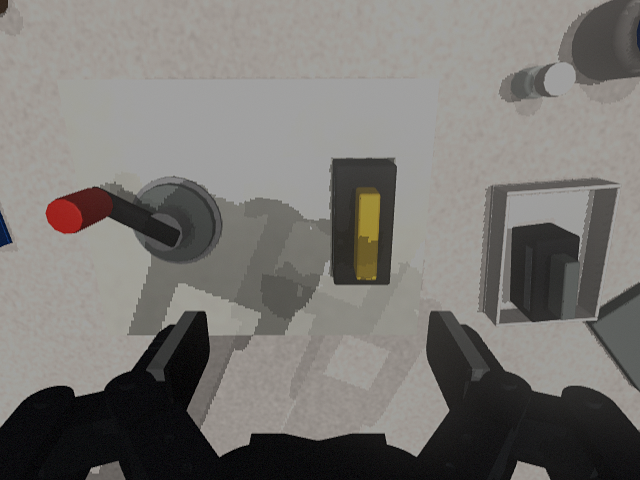

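The yellow grip is at (367, 233) with the cassette still seated in its well, and the knob sits at (75, 212), where I left it. I descend on the rib and grip.

```bash
python3 -m crank '[[[3.5,-16,0,0,0,0,1],[3.5,-16,0,0,0,0,1],[0,0,-20,0,0,0,1],[0,0,-20,0,0,0,1],[0,0,-20,0,0,0,1],[0,0,-20,0,0,0,1],[0,0,-20,0,0,0,1],[0,0,-15,0,0,0,1],[0,0,0,0,0,0,1],[0,0,0,0,0,0,1]]]'
python3 - <<'E'
from h import *
o=telemetry.get_obs(); print(o['position'],o['force'],o['opening']); snap('wrist','w8.png')
E
```

```text
time: 15.62
position: [0.5325, -0.1001, 0.1143]
orientation: [[-0.002, 0.145, -0.99], [0.001, -0.99, -0.145], [-1.0, -0.001, 0.002]]
force: [0.7, 0.1, 0.1]
opening: 1.001
[ 0.5325168  -0.10007757  0.11426377] [0.72486859 0.12746182 0.11285127] 1.0011556686474665
```

View pics/w8.png

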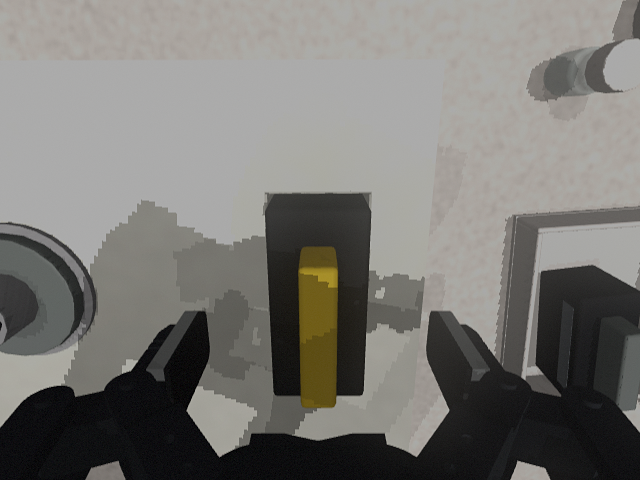

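The rib at (319, 330) is centred between the fingers, so I close on it.

```bash
python3 -m crank '[[[0,0,0,0,0,0,0],[0,0,0,0,0,0,-1],[0,0,0,0,0,0,-1],[0,0,0,0,0,0,-1],[0,0,0,0,0,0,-1],[0,0,0,0,0,0,-1],[0,0,0,0,0,0,-1],[0,0,0,0,0,0,-1]]]'
python3 - <<'E'
from h import *
o=telemetry.get_obs(); print(o['position'],o['force'],o['opening']); snap('wrist','w9.png')
E
```

```text
time: 16.33
position: [0.5332, -0.1012, 0.1153]
orientation: [[0.0, 0.143, -0.99], [-0.0, -0.99, -0.143], [-1.0, 0.0, -0.0]]
force: [-0.9, -0.5, 1.4]
opening: 0.152
[ 0.53321073 -0.10116506  0.11534369] [-0.93580249 -0.46459738  1.36078238] 0.1524976465851747
```

View pics/w9.png

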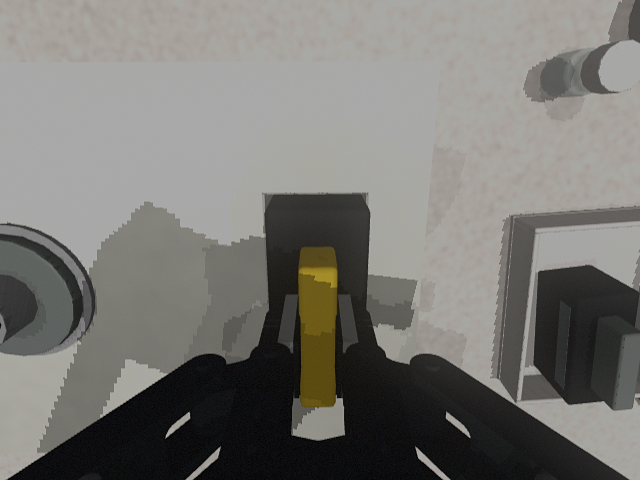

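The pads hold the rib at (319, 330), opening 0.15. I lift straight up.

```bash
python3 -m crank '[[[0,0,4,0,0,0,-1],[0,0,5,0,0,0,-1],[0,0,5,0,0,0,-1],[0,0,5,0,0,0,-1],[0,0,5,0,0,0,-1],[0,0,5,0,0,0,-1]]]'
```

```text
time: 16.88
position: [0.5331, -0.1011, 0.1446]
orientation: [[0.0, 0.143, -0.99], [-0.0, -0.99, -0.143], [-1.0, 0.0, -0.0]]
force: [0.3, 0.2, -1.9]
opening: 0.148
```

```bash
python3 -m crank '[[[0,0,8,0,0,0,-1],[0,0,10,0,0,0,-1],[0,0,12,0,0,0,-1],[0,0,15,0,0,0,-1],[0,0,15,0,0,0,-1],[0,0,15,0,0,0,-1],[0,0,12,0,0,0,-1],[0,0,12,0,0,0,-1],[0,0,12,0,0,0,-1],[0,0,8,0,0,0,-1],[0,0,0,0,0,0,-1],[0,0,0,0,0,0,-1]]]'
python3 - <<'E'
from h import *
o=telemetry.get_obs(); print(o['position'],o['force'],o['opening']); snap('wrist','w10.png')
E
```

```text
time: 17.88
position: [0.5332, -0.1011, 0.2634]
orientation: [[0.001, 0.143, -0.99], [-0.0, -0.99, -0.143], [-1.0, 0.0, -0.0]]
force: [-0.5, -0.4, -2.2]
opening: 0.146
[ 0.53320057 -0.10112867  0.26335745] [-0.51262186 -0.37969373 -2.24928229] 0.14645898890482564
```

View pics/w10.png

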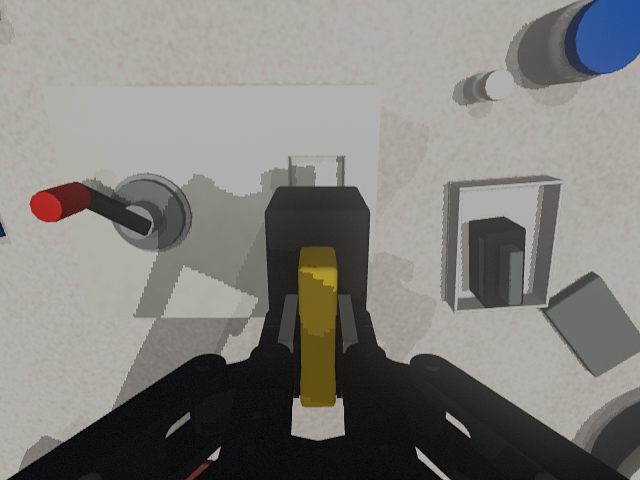

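The cassette is out of the well (empty well at (317, 170)) and held firmly. I carry it over the knob, with more than 50 mm to spare, to the tray at about (0.481, 0.330), turning 0.12 rad to match the tray.

```bash
python3 -m crank '[[[-1,8,0,0,0,0.01,-1],[-2,16,0,0,0,0.01,-1],[-3,24,0,0,0,0.01,-1],[-3,24,0,0,0,0.01,-1],[-3,24,0,0,0,0.01,-1],[-3,24,0,0,0,0.01,-1],[-3,24,0,0,0,0.01,-1],[-3,24,0,0,0,0.01,-1],[-3,24,0,0,0,0.01,-1],[-3,24,0,0,0,0.01,-1],[-3,24,0,0,0,0.01,-1],[-3,24,0,0,0,0.01,-1]]]'
python3 -m crank '[[[-3,24,0,0,0,0,-1],[-3,24,0,0,0,0,-1],[-3,24,0,0,0,0,-1],[-3,24,0,0,0,0,-1],[-3,24,0,0,0,0,-1],[-3,24,0,0,0,0,-1],[-1,15,0,0,0,0,-1],[0,8,0,0,0,0,-1],[0,0,0,0,0,0,-1],[0,0,0,0,0,0,-1],[0,0,0,0,0,0,-1],[0,0,0,0,0,0,-1]]]'
python3 - <<'E'
from h import *
np.set_printoptions(precision=4,suppress=True)
o=telemetry.get_obs(); print(o['position'],o['force'],o['opening'],o['orientation'])
p,d,K,E=snap('wrist','w11.png')
r=viewer.outline_of('tray_blue','wrist')
for q in r[:2]:
    w=pts(np.array(q['pixels']),d,K,E); print(q['score'],np.percentile(w,[1,99],axis=0)); s=w[(w[:,2]>.025)&(w[:,2]<.045)]; print(cv2.minAreaRect((s[:,:2]*1000).astype(np.float32)))
E
```

```text
time: 18.93
position: [0.4989, 0.1645, 0.2618]
orientation: [[-0.002, 0.262, -0.965], [-0.0, -0.965, -0.262], [-1.0, -0.0, 0.002]]
force: [-0.3, -0.7, -2.3]
opening: 0.149
time: 19.93
position: [0.4813, 0.3289, 0.263]
orientation: [[0.0, 0.259, -0.966], [-0.0, -0.966, -0.259], [-1.0, 0.0, 0.0]]
force: [-0.3, -0.5, -2.7]
opening: 0.153
[0.4813 0.3289 0.263 ] [-0.3148 -0.512  -2.6857] 0.15263851010051407 [[ 0.      0.2594 -0.9658]
 [-0.0003 -0.9658 -0.2594]
 [-1.      0.0003  0.0001]]
0.7 [[0.4609 0.2821 0.0019]
 [0.5608 0.3981 0.0358]]
((506.55792236328125, 338.3114013671875), (93.21219635009766, 110.22747802734375), 15.233710289001465)
```

View pics/w11.png

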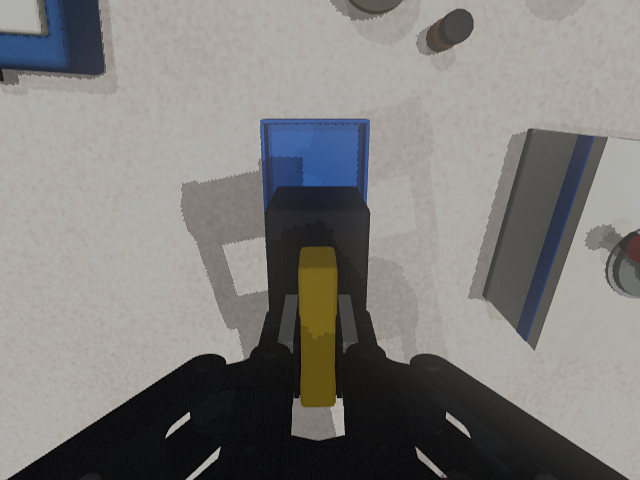

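The cassette at (318, 250) is aligned with the tray and centred on it. Lowering.

```bash
python3 -m crank '[[[0,0,-12,0,0,0,-1],[0,0,-22,0,0,0,-1],[0,0,-22,0,0,0,-1],[0,0,-22,0,0,0,-1],[0,0,-22,0,0,0,-1],[0,0,-22,0,0,0,-1],[0,0,-22,0,0,0,-1],[0,0,-22,0,0,0,-1],[0,0,-20,0,0,0,-1],[0,0,-18,0,0,0,-1],[0,0,-12,0,0,0,-1],[0,0,-6,0,0,0,-1]]]'
python3 -m crank '[[[0,0,-3,0,0,0,-1],[0,0,-2,0,0,0,-1],[0,0,-2,0,0,0,-1],[0,0,0,0,0,0,-1],[0,0,0,0,0,0,-1]]]'
```

```text
time: 21.03
position: [0.4794, 0.3288, 0.0381]
orientation: [[-0.004, 0.26, -0.966], [-0.002, -0.966, -0.26], [-1.0, 0.001, 0.004]]
force: [-0.9, 0.2, -2.2]
opening: 0.15
time: 21.45
position: [0.4817, 0.3303, 0.035]
orientation: [[0.002, 0.261, -0.965], [0.001, -0.965, -0.261], [-1.0, -0.0, -0.002]]
force: [-0.4, 0.1, -2.2]
opening: 0.148
```

```bash
python3 -m crank '[[[0,0,-1.5,0,0,0,-1],[0,0,-1.5,0,0,0,-1],[0,0,-1,0,0,0,-1],[0,0,0,0,0,0,-1],[0,0,0,0,0,0,-1],[0,0,0,0,0,0,-1]]]'
```

```text
time: 21.95
position: [0.481, 0.3299, 0.03]
orientation: [[-0.0, 0.261, -0.965], [-0.0, -0.965, -0.261], [-1.0, 0.0, 0.0]]
force: [-0.1, 0.5, -2.0]
opening: 0.146
```

```bash
python3 -m crank '[[[0,0,-0.5,0,0,0,-1],[0,0,-0.5,0,0,0,-1],[0,0,-0.5,0,0,0,-1],[0,0,0,0,0,0,-1],[0,0,0,0,0,0,-1],[0,0,0,0,0,0,-1]]]'
```

```text
time: 22.45
position: [0.4812, 0.3301, 0.0293]
orientation: [[0.0, 0.261, -0.965], [0.0, -0.965, -0.261], [-1.0, -0.0, -0.0]]
force: [-3.3, -0.8, 5.7]
opening: 0.153
```

Contact with the floor: the vertical force went from -2 to +5.7 N. I release, check and back off.

```bash
python3 -m crank '[[[0,0,0.5,0,0,0,-0.5],[0,0,0,0,0,0,0],[0,0,0,0,0,0,0.6],[0,0,0,0,0,0,1],[0,0,0,0,0,0,1],[0,0,0,0,0,0,1],[0,0,0,0,0,0,1]]]'
python3 -m crank '[[[0,0,10,0,0,0,1],[0,0,15,0,0,0,1],[0,0,25,0,0,0,1],[0,0,30,0,0,0,1],[0,0,30,0,0,0,1],[0,0,30,0,0,0,1],[0,0,20,0,0,0,1],[0,0,0,0,0,0,1],[0,0,0,0,0,0,1],[0,0,0,0,0,0,1]]]'
python3 - <<'E'
from h import *
np.set_printoptions(precision=4,suppress=True)
o=telemetry.get_obs(); print(o['position'],o['force'],o['opening'],o['time'])
p,d,K,E=snap('wrist','w12.png'); snap('scene','s12.png')
h,s_,v=cv2.split(cv2.cvtColor(p,cv2.COLOR_RGB2HSV))
a=pts((abs(h.astype(int)-27)<8)&(s_>120)&(v>60),d,K,E); a=a[(abs(a[:,0]-.48)<.07)&(abs(a[:,1]-.33)<.06)&(a[:,2]>.07)]
print(cv2.minAreaRect((a[:,:2]*1000).astype(np.float32)),np.median(a,0))
E
```

```text
time: 23.03
position: [0.4811, 0.3299, 0.0289]
orientation: [[-0.0, 0.261, -0.965], [-0.0, -0.965, -0.261], [-1.0, 0.0, 0.0]]
force: [-0.1, 0.7, -0.2]
opening: 1.003
time: 23.87
position: [0.4805, 0.3296, 0.1881]
orientation: [[-0.001, 0.261, -0.965], [-0.001, -0.965, -0.261], [-1.0, 0.0, 0.001]]
force: [0.4, -0.6, -0.3]
opening: 0.999
[0.4805 0.3296 0.1881] [ 0.3684 -0.5652 -0.3273] 0.998640883431607 23.8667
((480.71722412109375, 329.95111083984375), (59.91920471191406, 13.419621467590332), 14.734835624694824) [0.4823 0.3305 0.0767]
```

View pics/w12.png

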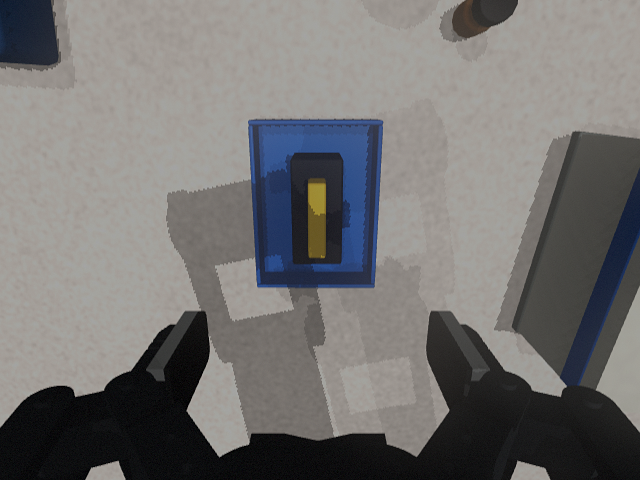

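View pics/s12.png

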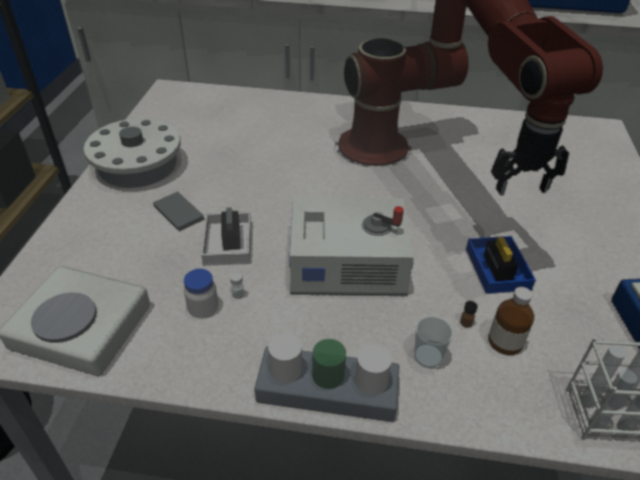

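The cassette stands upright at the centre of the blue tray (wrist picture (317, 208), scene (500, 260)). The gripper is clear and the other things are where they were. Handing in.

```bash
python3 -c "
from station import sign_off
print(sign_off())"
```

```text
the job is handed in; nothing more can be done
None
```

The tape is rewound past its release, and the cassette is standing in the blue tray. I handed the job in at about 24 s; no verdict is reported.

- **Winding:** I gripped the crank knob and turned it clockwise about 1.9 to 2.1 turns. Drag was about 10–11 N until it fell to under 1 N within one 60° step. I turned 15° more to confirm and stopped, which puts the crank roughly 15–75° past the release. A later picture showed the knob still where I left it.
- **Cassette:** I lifted it straight out of its well, carried it over and lowered it until it touched the tray floor (5.7 N), then let go. At the last check its grip rib was about 1 mm from my estimate of the tray's centre. The rib's top was at 77 mm, against about 78 mm expected for a cassette flat on the tray floor. It looked upright, though I didn't measure its tilt. The gripper was clear of everything, and the other items looked unmoved in the scene picture.
- **Failed and disagreeing checks:**
  - The reported tool position was about 28 mm lower than the real fingertips.
  - Because of that, my first grasp closed on top of the knob at about 6 N. I corrected for the offset afterwards.
  - The wrist camera and the gripped position put the knob up to about 3 mm apart.

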